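# Load the gang stop jig

### The job

Load the stop jig for drilling: lift its clamp handle fully open, then lay each bar blank that is on the bench in the lane of its own width. With the tapping stick, nudge each blank gently in under the hood until it is fully home against the hidden stop and its tell-tale pin has risen - do not hold or push a blank with the fingers once it has reached the stop's plunger, and do not ram it. Finish with the clamp handle brought fully down onto the blanks and the stick back in its tray.

Things in the scene. Friction and masses are not known exactly. Their poses are not given: they have to be found in the camera images.
- jig: Fixed steel stop jig, three lanes side by side. Origin: under the middle of the hood's mouth, on the bench; x along the lanes into the hood, y left. Base plate 188 x 234 x 12 mm (x -120..68, y -117..117); the blanks lie on its top. The hood covers x 0..68, roof z 52..60. In each lane a rigid end stop is hidden 34 to 52 mm inside the mouth, at a different depth each time.
- clamp (a joint): Over-centre clamp handle: 0 = shut (pads down on the blanks' tops, grip bar towards the jig's -x, 15 degrees up); grows as the bar is lifted up and back, to 1.57 = open, 15 degrees beyond upright. About 2 N at the bar. Stays where left near open (light friction); near shut it settles by its own weight.
- clamp_grip (a point): Centre of the clamp's grip bar: a round black bar 16 mm thick, 90 mm long, along the jig's y, 110 mm from the clamp hinge; the bar may turn between the fingers.
- clamp_hinge (a point): Axis of the clamp handle (along the jig's y), 25 mm inside the mouth, 75 mm above the bench.
- stick_tray: Shallow steel tray, fixed on the bench, 185 (x) x 90 (y) x 9 mm, floor and walls 4 mm thick. Origin: centre of its underside.
- stick: Tapping stick: wooden bar 150 x 26 x 26 mm with a rubber-faced end 28 mm square at +x (its end face 75 mm from the origin). Origin: middle of its length, at the underside; x along it. Weighs about 110 g and starts lying in the tray.
- blank_1: The wide bar blank, plain aluminium, 100 long (x) x 44 wide (y) x 30 mm high, about 356 g. Origin: centre of its underside. Belongs in the left (+y) lane. Either end may go first. May be absent.
- lane_1 (a point): Left (+y) lane of the jig, for the 44 mm blank: point on the lane's centre line at the hood's mouth, on the base plate (12 mm above the bench); axes as the jig's. Ribs 8 mm high leave 2.5 mm play either side of the blank from x = -62 mm inward; from -110 to -62 mm they flare to about 10 mm play.
- telltale_1 (a point): Top of the left (+y) lane's tell-tale pin (steel, 8 mm thick) on the hood roof, 48 mm inside the mouth, 34 mm to the left (+y) of its lane's line; 64 mm above the bench when down. A weak spring plunger, 8 mm proud of the stop, drives it: it rises 2 mm for each mm of the blank's last 8 mm, to 80 mm above the bench when fully home, and drops if the blank comes back.
- blank_2: The middle bar blank, plain aluminium, 100 long (x) x 34 wide (y) x 30 mm high, about 275 g. Origin: centre of its underside. Belongs in the middle lane. Either end may go first. May be absent.
- lane_2 (a point): Middle lane of the jig, for the 34 mm blank: point on the lane's centre line at the hood's mouth, on the base plate (12 mm above the bench); axes as the jig's. Ribs 8 mm high leave 2.5 mm play either side of the blank from x = -62 mm inward; from -110 to -62 mm they flare to about 10 mm play.
- telltale_2 (a point): Top of the middle lane's tell-tale pin (steel, 8 mm thick) on the hood roof, 48 mm inside the mouth, 34 mm to the left (+y) of its lane's line; 64 mm above the bench when down. A weak spring plunger, 8 mm proud of the stop, drives it: it rises 2 mm for each mm of the blank's last 8 mm, to 80 mm above the bench when fully home, and drops if the blank comes back.
- blank_3: The narrow bar blank, plain aluminium, 100 long (x) x 26 wide (y) x 30 mm high, about 211 g. Origin: centre of its underside. Belongs in the right (-y) lane. Either end may go first. May be absent.
- lane_3 (a point): Right (-y) lane of the jig, for the 26 mm blank: point on the lane's centre line at the hood's mouth, on the base plate (12 mm above the bench); axes as the jig's. Ribs 8 mm high leave 2.5 mm play either side of the blank from x = -62 mm inward; from -110 to -62 mm they flare to about 10 mm play.
- telltale_3 (a point): Top of the right (-y) lane's tell-tale pin (steel, 8 mm thick) on the hood roof, 48 mm inside the mouth, 34 mm to the left (+y) of its lane's line; 64 mm above the bench when down. A weak spring plunger, 8 mm proud of the stop, drives it: it rises 2 mm for each mm of the blank's last 8 mm, to 80 mm above the bench when fully home, and drops if the blank comes back.

How it is judged:
By the outcome, as a careful person would: the job done as asked, in the order asked, and still so for the second after the job is handed in, with the robot touching nothing.
Of blank_1, blank_2, blank_3 only 2 to 3 are there at a start; the rules pass over those that are not, and their reading is None.
At some moment in a run one of blank_1, blank_2, blank_3, stick may be knocked a few centimetres aside while the robot is not near it.
Once in a run the grip may slacken for a moment while it holds something.
It also fails if it takes over 210 s, if anything falls off the work surface, if the arm or the gripper's body presses on something with over 40 N, if the wrist force passes 120 N, or if a joint passes its speed limit or range.

### The arm

A 6-joint arm with a two-finger parallel gripper is mounted at the origin on a cart in front of the work surface, level with it; the furniture and walls round the work are solid. World frame = base frame: x ahead of the robot, y to its left, z up, the work surface at z = 0. Lengths are in mm, angles in rad, forces in N, time in s.
With the tool pointing down it reaches from about 400 to 825 mm from the base axis. Payload 7 kg.
Tool frame: the origin (TCP) lies at the very end of the fingers, on their centre line; the grasp point (between the pads) lies 19 mm behind it; z points along the fingers, y is the direction in which the jaws open and shut (so a half turn about z gives the same grasp; the last joint's range is limited). The gripper opens to 88 mm and grips with 3 to 60 N. Pads are 19 mm wide; open, the fingers measure 130 mm over their backs; the gripper's body (78 mm by 193 mm) begins 47 mm behind the grasp point.
Start: joints at [1.567, 0.359, 0.012, 0, -1.224, -0.288], TCP at [194.191, 646.44, 226.561] pointing down, gripper open.
Joint ranges: [-3.07, 3.07], [-1.43, 2.12], [-1.02, 1.25], [-3.03, 1.67], [-3.05, -0], [-3.03, 3.03]. Speed limits (rad/s): [2.39, 2.39, 3.01, 3.14, 3.14, 3.14].

### API

Orientations are given as a unit quaternion [x, y, z, w].
In Python, from plant import bot gives the robot as it stands. Calls block until the motion is done:
- bot.move_ptp(position, orientation): joint-space move of the TCP to a pose.
- bot.line_to(position, velocity=150, ori=None): straight line of the TCP; ori=None keeps the orientation; velocity is the mean speed in mm/s.
- bot.move_joints(angles): joint-space move.
- bot.move_gripper(opening, force=None): finger opening in mm; force is the grip in N (None keeps the last); returns when the fingers have stopped.
- bot.pause(seconds).
- bot.solve_ik(position, orientation): joint angles nearest the present ones, or None.
- bot.read_state(): the state.
- bot.camera(name): name is "side" or "top" or "wrist"; returns the picture (480x640x3 uint8, red, green, blue); there is no depth.
- bot.get_calibration(name): a dict with "fx", "fy", "cx", "cy" (pixels), "view" (4x4, takes a point from world to camera coordinates); the wrist camera has in their place "T_tool_cam" (4x4, takes a point from camera to tool coordinates, whose origin is the TCP and whose axes are the flange's). Camera axes: x right, y up, looking along -z (the intrinsics and any distortion apply to the point x, -y, -z); pixel columns grow to the right and rows downward; lengths in mm; the calibration is good to about 2 mm. A picture is of the moment at which its call begins: read the wrist's pose just before it. get_calibration takes no time and is no camera call.
A pose or a line that the arm cannot do raises bot.Unreachable and nothing moves.
- bot.close_job(): hands the job in, once; it reports no verdict.
The state is a dict: "t": time; "joint_pos": joint angles; "qvel": joint speeds; "tau": joint torques, N m; "tcp_pos": TCP position; "eef_rot": TCP orientation; "contact_force": force on the tool from outside, world axes, zero at the start; "moment": the same for the moment, N m; "width": finger opening in mm.
Only numpy, scipy, OpenCV 4.12 (cv2) and the standard library are available. Lean on these libraries where they do the work, as an engineer would, in place of code of your own. Each camera call takes 0.05 s, during which the arm holds its last target.

## Working session

There is one attempt and no reset: what is moved stays moved. The work goes in short steps, each a Python script; the robot and the scene stay as the last script left them, time stands still between calls to the robot, and variables do not carry over. Pictures are saved under pics/ and viewed, and the job is handed in when it is done.

```bash
ls; mkdir -p pics; python3 - <<'E'
from plant import bot
import cv2,numpy as np
for n in ["side","top","wrist"]:
    im=bot.camera(n); cv2.imwrite(f"pics/a_{n}.png",im[:,:,::-1])
    c=bot.get_calibration(n); print(n,{k:np.round(v,4).tolist() for k,v in c.items()})
s=bot.read_state(); print(s)
E
```

```text
pics
side {'fx': 508.3551, 'fy': 508.3551, 'cx': 319.4984, 'cy': 239.7594, 'view': [[0.8343, -0.5513, 0.0046, -338.9581], [0.277, 0.4265, 0.861, -324.2752], [-0.4767, -0.7171, 0.5085, -497.2379], [0.0, 0.0, 0.0, 1.0]]}
top {'fx': 483.1801, 'fy': 483.1801, 'cx': 318.3311, 'cy': 235.5131, 'view': [[-0.0181, -0.9996, 0.0226, 203.4498], [0.9972, -0.0164, 0.0731, -518.394], [-0.0727, 0.0238, 0.9971, -938.2305], [0.0, 0.0, 0.0, 1.0]]}
wrist {'fx': 381.299, 'fy': 381.299, 'cx': 317.6022, 'cy': 242.4426, 'T_tool_cam': [[-0.0006, 0.963, 0.2697, 72.4761], [1.0, 0.0005, 0.0004, -1.016], [0.0003, 0.2697, -0.963, -158.6667], [0.0, 0.0, 0.0, 1.0]]}
{'t': 0.15, 'joint_pos': array([ 1.56709392e+00,  3.59193160e-01,  1.12558802e-02, -2.35919450e-04,
       -1.22410214e+00, -2.88081987e-01]), 'qvel': array([ 0.00089693, -0.00079397,  0.00206155,  0.00154079,  0.00082668,
       -0.00135749]), 'tau': array([-1.00205903e-03, -5.83274996e+01,  2.93291974e+01,  7.00124547e+00,
        8.76948674e-03, -1.12869270e-04]), 'tcp_pos': array([194.10954251, 646.09439206, 225.85431605]), 'eef_rot': array([ 9.89370562e-01, -1.45414901e-01, -2.17170417e-05,  6.30990927e-04]), 'contact_force': array([ 0.10083035,  0.59351914, -0.74964825]), 'moment': array([-0.01749479,  0.03294865,  0.04039389]), 'width': 87.89122973162463}
```

View pics/a_top.png

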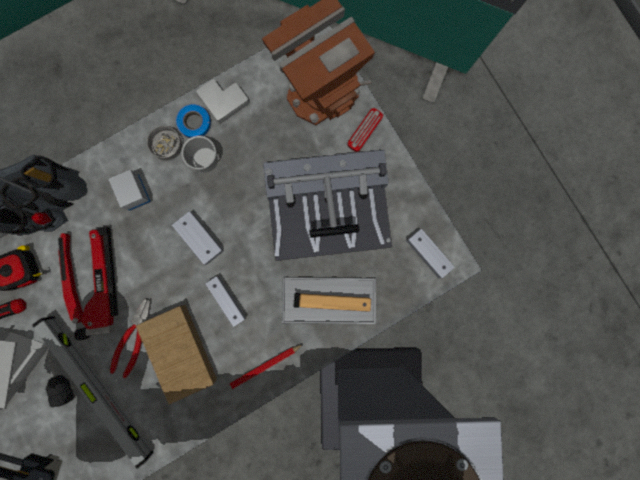

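View pics/a_side.png

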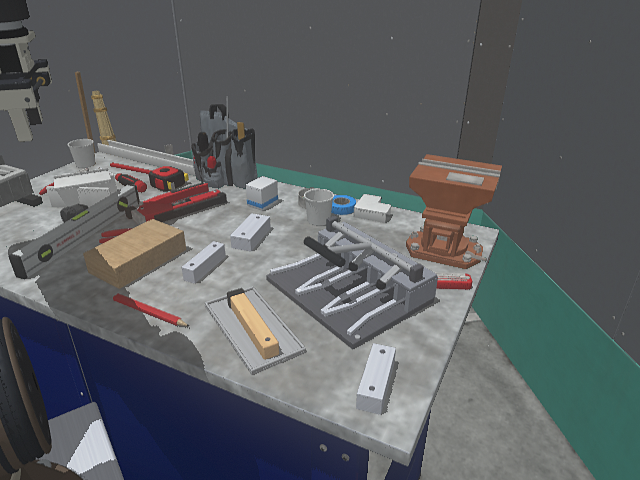

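View pics/a_wrist.png

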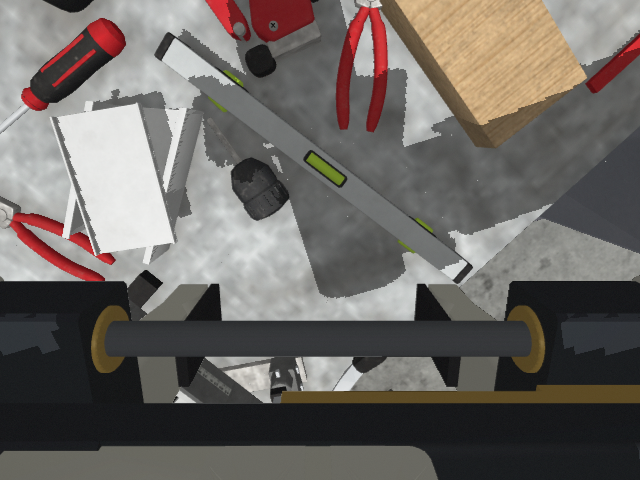

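```bash
cat > h.py <<'E'
from plant import bot
import cv2,numpy as np
from scipy.spatial.transform import Rotation as R
def cam(n,st=None):
    c=bot.get_calibration(n)
    K=np.array([[c['fx'],0,c['cx']],[0,c['fy'],c['cy']],[0,0,1]])
    if 'view' in c: V=np.array(c['view'])
    else:
        st=st or bot.read_state()
        T=np.eye(4);T[:3,:3]=R.from_quat(st['eef_rot']).as_matrix();T[:3,3]=st['tcp_pos']
        V=np.linalg.inv(T@np.array(c['T_tool_cam']))
    return K,V
def proj(kv,P):
    K,V=kv;P=np.atleast_2d(P);q=(V[:3,:3]@P.T).T+V[:3,3]
    q=q*[1,-1,-1];u=(K@q.T).T;return u[:,:2]/u[:,2:]
def ray(kv,uv):
    K,V=kv;uv=np.atleast_2d(uv).astype(float)
    d=(np.linalg.inv(K)@np.c_[uv,np.ones(len(uv))].T).T*[1,-1,-1]
    Rm=V[:3,:3];o=-Rm.T@V[:3,3];return o,(Rm.T@d.T).T
def plane(kv,uv,z):
    o,d=ray(kv,uv);t=(z-o[2])/d[:,2];return o+t[:,None]*d
def snap(n,name):
    st=bot.read_state();im=bot.camera(n)[:,:,::-1].copy();cv2.imwrite(f"pics/{name}.png",im);return im,cam(n,st)
def down(yaw): # tool x axis at world angle yaw, tool z down
    x=np.array([np.cos(yaw),np.sin(yaw),0]);z=np.array([0,0,-1.]);y=np.cross(z,x)
    return R.from_matrix(np.c_[x,y,z]).as_quat()
E
python3 - <<'E'
from h import *
s=bot.read_state();M=R.from_quat(s['eef_rot']).as_matrix();print("tool x",M[:,0],"y",M[:,1])
k=cam('top')
for n,uv,z in [("plate BL",(275,259),12),("plate BR",(391,247),12),("hoodTL",(265,160),60),("hoodTR",(385,151),60),("grip",(334,230),103),("stickL",(295,300),30),("stickR",(370,305),30),("b1",(198,237),30),("b2",(226,300),30),("b3",(430,252),30),("bench corner",(480,268),0),('tray',(331,300),9)]:
    print(n,plane(k,uv,z).round(1)[0])
for n in [(330,230)]:
    pass
E
```

```text
tool x [ 9.57709012e-01 -2.87738471e-01  1.40538563e-04] y [-0.28773842 -0.95770822  0.00125488]
plate BL [477.1 280.8  12. ]
plate BR [496.9  50.2  12. ]
hoodTL [664.4 294.4  60. ]
hoodTR [679.   64.8  60. ]
grip [525.  168.2 103. ]
stickL [397. 242.  30.]
stickR [384.6  97.4  30. ]
b1 [521.8 428.   30. ]
b2 [399.5 374.5  30. ]
b3 [485.  -22.8  30. ]
bench corner [ 452.  -130.7    0. ]
tray [394.4 171.6   9. ]
```

```bash
python3 - <<'E'
from h import *
bot.move_ptp([455,180,290],down(0.086)); bot.pause(0.3)
snap('wrist','b1'); print(bot.read_state()['t'])
bot.move_ptp([420,250,200],down(0.086)); bot.pause(0.3)
snap('wrist','b2'); print(bot.read_state()['t'])
E
```

```text
2.4417
3.3417
```

View pics/b1.png

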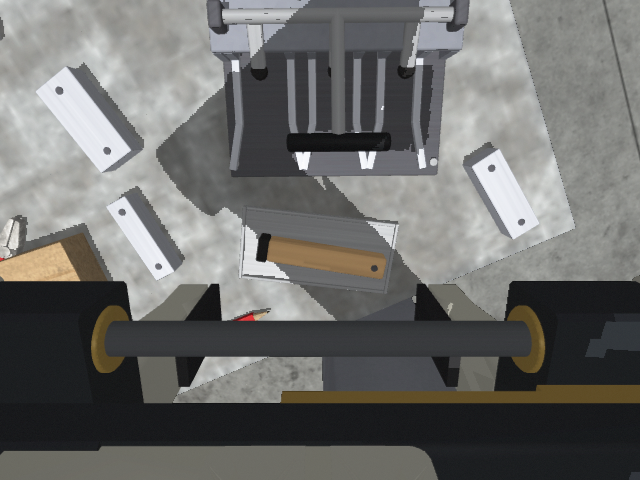

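View pics/b2.png

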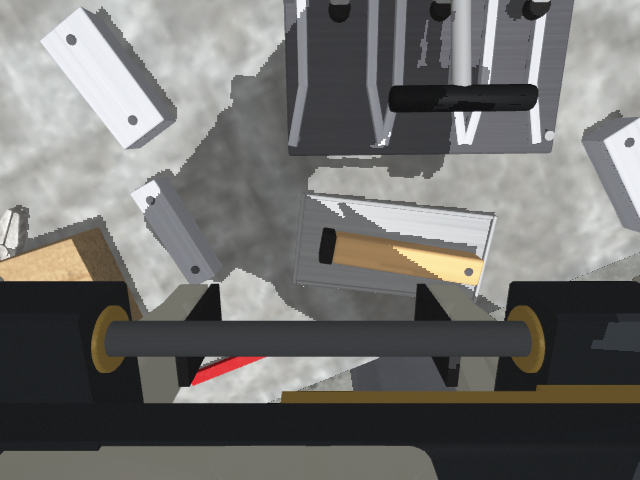

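```bash
cat >> h.py <<'E'
def blob(im,uv,r=7):
    u,v=map(int,uv);p=im[v-r:v+r+1,u-r:u+r+1].astype(float).max(2)
    t=(p.min()+np.median(p))/2
    n,l,s,c=cv2.connectedComponentsWithStats((p<t).astype(np.uint8))
    i=1+np.argmin([np.hypot(*(c[j]-r))-0.02*s[j,4] for j in range(1,n)])
    return c[i]+[u-r,v-r]
E
python3 - <<'E'
from h import *
im=cv2.imread('pics/b1.png')
c=bot.get_calibration('wrist')
st=dict(tcp_pos=np.array([455,180,290.]),eef_rot=down(0.086))
k=cam('wrist',st)
for n,h1,h2 in [('A',(59,91),(107,151)),('B',(126,212),(165,271)),('C',(491,168),(521,222))]:
    a,b=blob(im,h1),blob(im,h2);P=plane(k,[a,b],30);d=P[1]-P[0]
    print(n,a,b,P[:,:2].round(1).tolist(),'mid',P.mean(0).round(1),'L',np.linalg.norm(d).round(1),'yaw',np.degrees(np.arctan2(d[1],d[0])).round(1))
for n,uv,z in [("stick hole",(374,268),30),("rubber top",(264,247),31),("plate BL",(230,176),12),("plate BR",(437,174),12),("pin?",(433,161),12),("gripL",(288,142),103),("gripR",(390,142),103),("hoodFL",(211,53),60),("hoodFR",(464,53),60)]:
    print(n,plane(k,uv,z).round(1)[0])
v=cv2.resize(im[40:200,190:480],None,fx=2.7,fy=2.7,interpolation=cv2.INTER_CUBIC);cv2.imwrite('pics/c1.png',v)
v=cv2.resize(im[50:290,30:190],None,fx=2.4,fy=2.4,interpolation=cv2.INTER_CUBIC);v2=cv2.resize(im[50:290,400:560],None,fx=2.4,fy=2.4,interpolation=cv2.INTER_CUBIC);cv2.imwrite('pics/c2.png',np.hstack([v,v2]))
E
```

```text
A [59.04255319 90.29787234] [106.78571429 150.30952381] [[549.5, 455.3], [493.3, 410.3]] mid [521.4 432.8  30. ] L 72.0 yaw -141.3
B [121.77777778 211.72222222] [167. 275.] [[427.5, 397.9], [356.4, 349.2]] mid [392.  373.6  30. ] L 86.2 yaw -145.6
C [491.075 167.95 ] [520.97142857 221.6       ] [[510.0, -2.4], [454.4, -48.2]] mid [482.2 -25.3  30. ] L 72.0 yaw -140.6
stick hole [385.6 109.4  30. ]
rubber top [400.4 237.8  31. ]
plate BL [475.2 282.5  12. ]
plate BR [497.4  49.   12. ]
pin? [511.3  56.   12. ]
gripL [520.  212.7 103. ]
gripR [527.6 123.6 103. ]
hoodFL [592.8 292.3  60. ]
hoodFR [612.8  58.1  60. ]
```

View pics/c1.png

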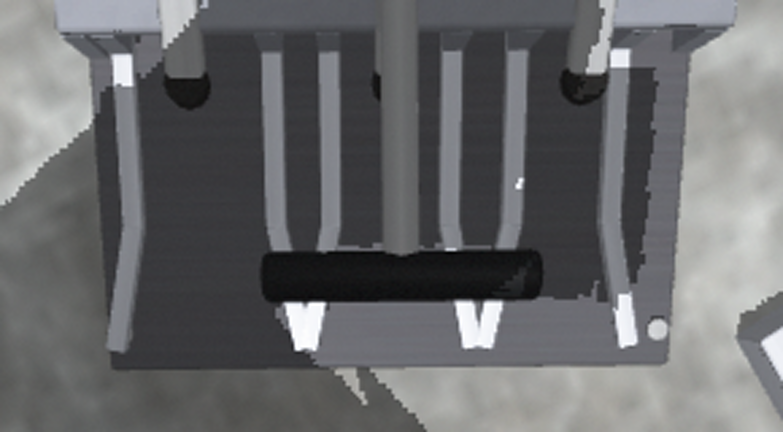

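View pics/c2.png

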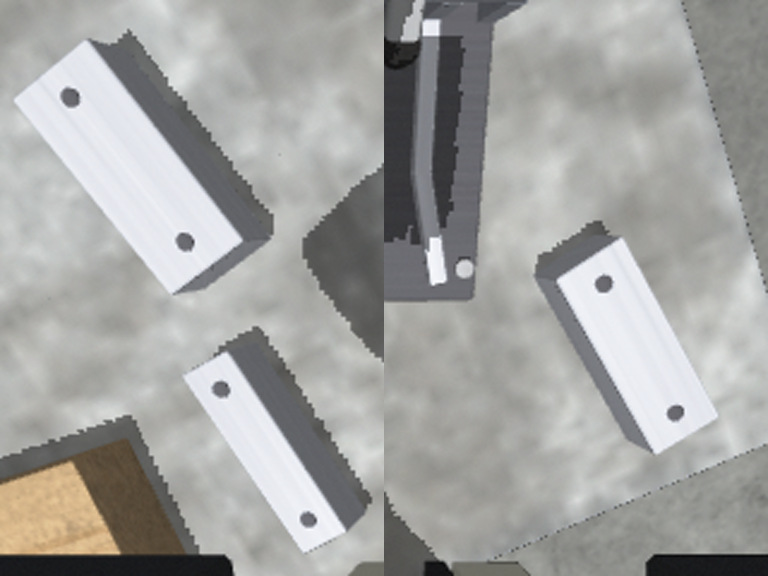

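```bash
cat >> h.py <<'E'
O=np.array([604.5,176.0]);YAW=0.089
def J(x,y,z):
    c,s=np.cos(YAW),np.sin(YAW);return np.array([O[0]+c*x-s*y,O[1]+s*x+c*y,z])
def iJ(P):
    c,s=np.cos(YAW),np.sin(YAW);d=np.atleast_2d(P)[:,:2]-O;return np.c_[c*d[:,0]+s*d[:,1],-s*d[:,0]+c*d[:,1]]
E
python3 - <<'E'
from h import *
st=dict(tcp_pos=np.array([455,180,290.]),eef_rot=down(0.086))
k=cam('wrist',st)
f=lambda p:(p[0]/2.7+190-.3,p[1]/2.7+40-.3)
for p in [(126,130),(136,130),(115,130),(276,130),(265,130),(286,130),(330,130),(320,130),(340,130),(452,130),(441,130),(462,130),(515,130),(505,130),(527,130),(612,130),(601,130),(622,130)]:
    print(p,iJ(plane(k,f(p),20)).round(1)[0])
P=plane(k,[(122.1,212.1),(158.3,266.3)],30);print(P)
g=iJ(plane(k,[(288,142),(390,142)],103));print(g)
# IK check for clamp arc
th=np.radians([15,60,105])
for yawo in (np.pi/2,-np.pi/2):
  for t in th:
    p=J(25-110*np.cos(t),-25,75+110*np.sin(t)-19+4)
    print(yawo,p.round(),bot.solve_ik(p,down(YAW+yawo)))
E
```

```text
(126, 130) [-27.1 103.1]
(136, 130) [-27.1  99.2]
(115, 130) [-27.1 107.4]
(276, 130) [-27.3  44.9]
(265, 130) [-27.3  49.1]
(286, 130) [-27.3  41. ]
(330, 130) [-27.4  23.9]
(320, 130) [-27.3  27.8]
(340, 130) [-27.4  20. ]
(452, 130) [-27.5 -23.5]
(441, 130) [-27.5 -19.2]
(462, 130) [-27.5 -27.4]
(515, 130) [-27.6 -47.9]
(505, 130) [-27.6 -44.1]
(527, 130) [-27.6 -52.6]
(612, 130) [-27.8 -85.6]
(601, 130) [-27.7 -81.3]
(622, 130) [-27.8 -89.5]
[[427.13779921 397.56039254  30.        ]
 [366.30542799 359.05521689  30.        ]]
[[-80.91563198  44.08924889]
 [-81.23619941 -45.33901234]]
1.5707963267948966 [526. 144.  88.] [ 0.62664501  0.27960664 -0.45435     0.         -0.83683969  2.60394765]
1.5707963267948966 [577. 148. 155.] [ 0.57970854  0.28477284 -0.26661749  0.         -1.019406    2.65088411]
1.5707963267948966 [660. 156. 166.] [ 0.51864636  0.40321463 -0.06171943  0.         -1.10586226  2.71194629]
-1.5707963267948966 [526. 144.  88.] [ 0.62664501  0.27960664 -0.45435     0.         -0.83683969 -0.53764501]
-1.5707963267948966 [577. 148. 155.] [ 0.57970854  0.28477284 -0.26661749  0.         -1.019406   -0.49070854]
-1.5707963267948966 [660. 156. 166.] [ 0.51864636  0.40321463 -0.06171943  0.         -1.10586226 -0.42964636]
```

```bash
python3 - <<'E'
from h import *
q=down(YAW-np.pi/2)
def pose(t,dz=0): return J(25-110*np.cos(t),-25,75+110*np.sin(t)-19+dz)
t0=np.radians(15)
bot.move_gripper(45)
bot.move_ptp(pose(t0,70),q)
bot.line_to(pose(t0,0),100)
s=bot.read_state();print(s['tcp_pos'],s['contact_force'].round(1))
bot.move_gripper(5,12);s=bot.read_state();print('w',s['width'],s['contact_force'].round(1))
for a in np.arange(22,106,7):
    bot.line_to(pose(np.radians(min(a,104.5))),60)
    s=bot.read_state();print(a,s['width'].round(1),s['contact_force'].round(1),s['t'])
im,k=snap('side','d1')
E
```

```text
[526.17162168 144.18645521  84.98654301] [-0.3  0.4 -0.4]
w 15.56418920476806 [-0.4 -0.1  1.6]Traceback (most recent call last):
  File "<stdin>", line 12, in <module>
AttributeError: 'float' object has no attribute 'round'
```

```bash
python3 - <<'E'
from h import *
def pose(t,dz=0): return J(25-110*np.cos(t),-25,75+110*np.sin(t)-19+dz)
for a in list(range(32,100,10))+[99,105]:
    bot.line_to(pose(np.radians(a)),70)
    s=bot.read_state();print(a,round(s['width'],1),s['contact_force'].round(1),s['t'])
im,k=snap('side','d1')
E
```

```text
32 17.3 [-2.7  0.7  0.6] 7.6167
42 15.8 [-14.3   2.6  10.8] 8.0417
52 15.7 [-17.8   0.8  18.6] 8.4667
62 15.1 [-8.  -1.8 13.3] 8.8917
72 16.1 [-3.4 -1.1  7.6] 9.3167
82 15.6 [-0.6 -1.5  5.9] 9.7417
92 15.5 [ 0.8 -2.8  4.8] 10.1667
99 15.1 [ 0.5 -3.1  3. ] 10.5083
105 15.6 [ 0.4 -3.6  0.3] 10.825
```

View pics/d1.png

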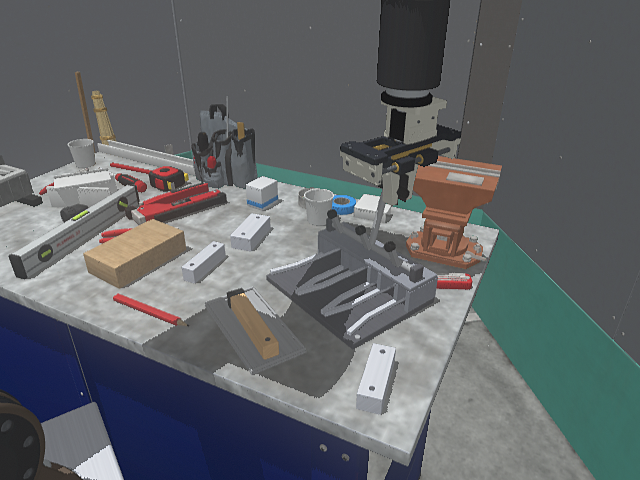

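```bash
python3 - <<'E'
from h import *
def pose(t,dz=0): return J(25-110*np.cos(t),-25,75+110*np.sin(t)-19+dz)
for a in [106.5,108]:
    bot.line_to(pose(np.radians(a)),30); bot.pause(.2)
    s=bot.read_state();print(a,round(s['width'],1),s['contact_force'].round(1),s['t'])
    if abs(s['contact_force'][0])>6: break
bot.move_gripper(45)
p=s['tcp_pos'];bot.line_to(p+[0,0,60],150)
bot.move_ptp(J(-125,0,270),down(YAW));bot.pause(.2)
snap('wrist','e1');snap('top','e2');print(bot.read_state()['tcp_pos'],bot.read_state()['eef_rot'],bot.read_state()['t'])
E
```

```text
106.5 15.4 [-9.2 -2.6  7.3] 11.325
[480.21192273 164.82316884 269.69753496] [ 9.99025077e-01  4.41451584e-02 -2.39315149e-04  2.10325079e-04] 14.1333
```

View pics/e1.png

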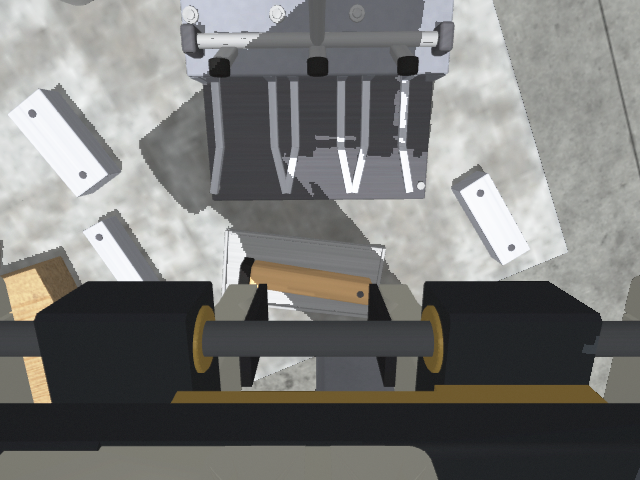

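View pics/e2.png

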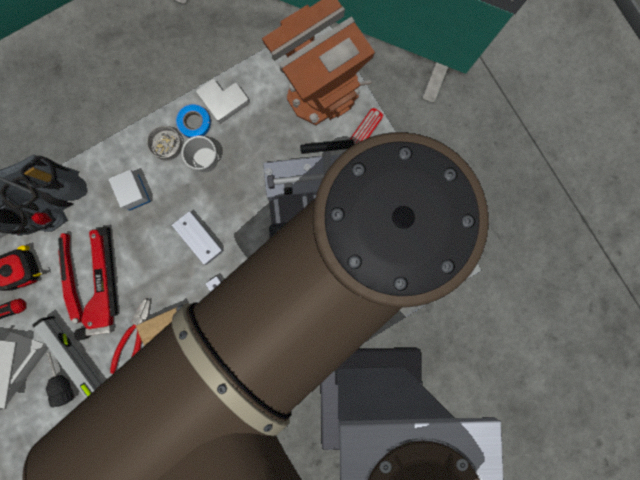

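```bash
python3 - <<'E'
from h import *
im=cv2.imread('pics/e1.png')
cv2.imwrite('pics/e3.png',cv2.resize(im[0:205,175:460],None,fx=2.8,fy=2.8,interpolation=cv2.INTER_CUBIC))
E
```

```text
(no output)
```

View pics/e3.png

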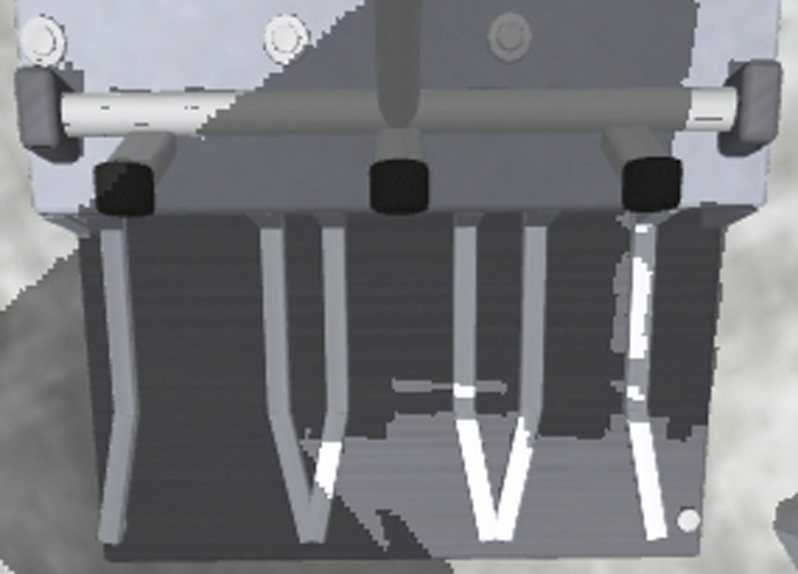

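```bash
python3 - <<'E'
from h import *
k=cam('wrist')
f=lambda p:((p[0]+.5)/2.8+175-.5,(p[1]+.5)/2.8-.5)
for n,z,ps in [('tell',64,[(43,41),(286,38),(510,37)]),('ribs',20,[(120,330),(279,330),(336,330),(465,330),(534,330),(639,330)]),('ribends',20,[(111,540),(313,540),(494,536),(655,536)]),('plate',12,[(104,559),(699,554)]),('hood',60,[(31,210),(760,203)]),('peg',12,[(689,520)])]:
    P=plane(k,[f(p) for p in ps],z);print(n,iJ(P).round(1).tolist())
E
```

```text
tell [[47.4, 109.1], [48.1, 35.3], [48.3, -32.6]]
ribs [[-34.1, 102.7], [-34.2, 44.9], [-34.2, 24.1], [-34.3, -22.8], [-34.3, -47.9], [-34.3, -86.1]]
ribends [[-110.6, 111.7], [-110.7, 34.3], [-109.3, -35.0], [-109.4, -96.7]]
plate [[-119.2, 117.2], [-117.6, -116.3]]
hood [[0.6, 118.5], [2.4, -113.8]]
peg [[-104.3, -111.4]]
```

```bash
sed -i 's/^O=.*/O=np.array([605.5,176.0]);YAW=0.096;LY={1:74.3,2:.9,3:-66.9}/' h.py; cat >> h.py <<'E'
def look(c,yaw,name,back=25,z=150):
    """hover over blank, find its two holes, return (centre xy, yaw)"""
    d=np.array([np.cos(yaw),np.sin(yaw)])
    bot.move_ptp([c[0]-back*d[0],c[1]-back*d[1],z],down(yaw));bot.pause(.25)
    im,k=snap('wrist',name)
    pr=[proj(k,[[c[0]+s*36*d[0],c[1]+s*36*d[1],30]])[0] for s in(-1,1)]
    h=[blob(im,p,14) for p in pr];P=plane(k,h,30);e=P[1]-P[0]
    print(name,'pred',np.round(pr,1).tolist(),'found',np.round(h,1).tolist(),'L',np.linalg.norm(e).round(1))
    m=P.mean(0)[:2];y=np.arctan2(e[1],e[0]);print('mid',m.round(1),'yaw',np.degrees(y).round(2),'t',bot.read_state()['t'])
    return m,y,np.linalg.norm(e)
E
python3 - <<'E'
from h import *
# block corner height
ks,kt=cam('side'),cam('top')
A=[];b=[]
for k,uv in((ks,(186,223)),(kt,(181,308))):
    o,d=ray(k,uv);d=d[0]/np.linalg.norm(d[0]);M=np.eye(3)-np.outer(d,d);A.append(M);b.append(M@o)
print('block corner',np.linalg.lstsq(np.vstack(A),np.hstack(b),rcond=None)[0])
bot.move_gripper(70)
m,y,L=look([521.4,432.8],np.radians(38.7),'f1')
if abs(L-72)<2:
    q=down(y)
    bot.line_to([*m,60],150,q); bot.line_to([*m,10],80)
    s=bot.read_state();print(s['tcp_pos'],s['contact_force'].round(1))
    bot.move_gripper(30,40);bot.pause(.2)
    s=bot.read_state();print('w',s['width'],s['contact_force'].round(1),s['t'])
E
```

```text
block corner [391.99951611 449.69592914  65.23384881]
f1 pred [[317.6, 250.3], [317.4, 154.0]] found [[315.9, 251.6], [317.1, 154.7]] L 72.6
mid [520.3 432.9] yaw 37.84 t 16.1833
[520.50855847 432.97041205   9.98523199] [0.6 0.5 0.2]
w 43.51538301369858 [ 1.  -1.4  5.6] 18.4833
```

View pics/f1.png

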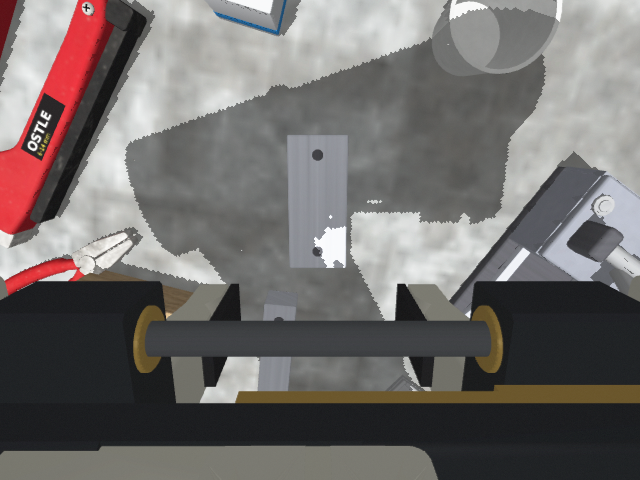

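```bash
cat >> h.py <<'E'
def carry(lane,x=-72,z=36,name='g'):
    p=bot.read_state()['tcp_pos'];bot.line_to([p[0],p[1],110],150)
    print('lift w',bot.read_state()['width'],bot.read_state()['contact_force'].round(1))
    bot.move_ptp(J(x,LY[lane],110),down(YAW))
    bot.line_to(J(x,LY[lane],z),120);bot.pause(.3)
    s=bot.read_state();print('w',s['width'],s['tcp_pos'],s['contact_force'].round(1),s['t'])
    return snap('wrist',name)
E
python3 - <<'E'
from h import *
im,k=carry(1,name='g1')
cv2.imwrite('pics/g1z.png',cv2.resize(im[60:300,150:470],None,fx=2.4,fy=2.4,interpolation=cv2.INTER_CUBIC))
E
```

```text
lift w 43.91072218414602 [ 0.5  0.4 -4.9]
w 43.676056318406204 [526.99029755 243.28042962  36.67687657] [-0.7  0.6 -4.5] 21.15
```

View pics/g1.png

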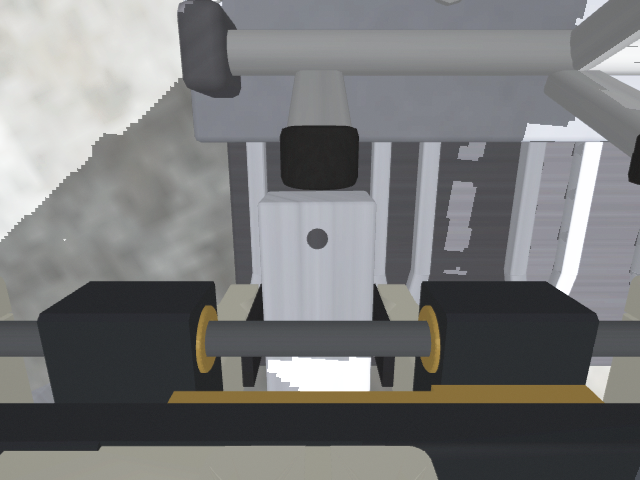

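View pics/g1z.png

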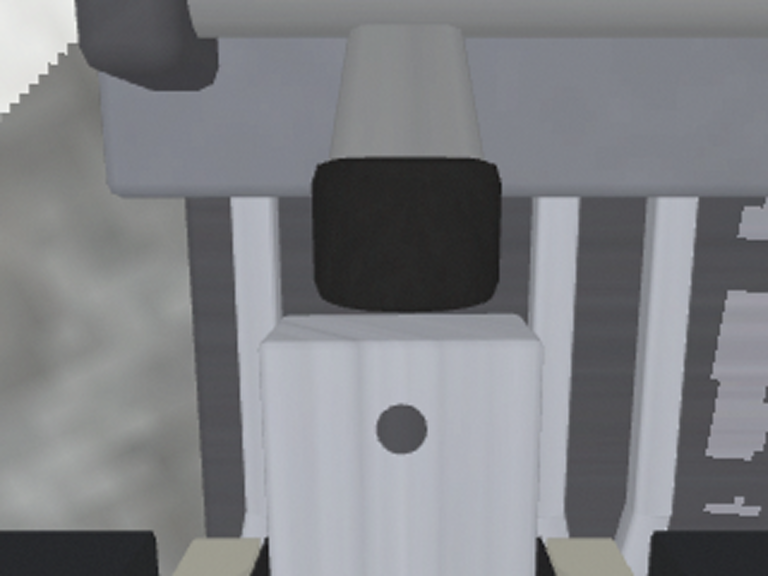

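```bash
cat >> h.py <<'E'
def setdown(lane,x=-72,dy=0,w=8):
    for z in (27,22.6):
        bot.line_to(J(x,LY[lane]+dy,z),40);bot.pause(.15)
        s=bot.read_state();print(z,s['tcp_pos'][2].round(1),'F',s['contact_force'].round(1))
        if s['contact_force'][2]>12: print('CONTACT');return False
    W=s['width'];bot.move_gripper(W+w);bot.pause(.1)
    bot.line_to(J(x,LY[lane]+dy,70),120)
    return True
E
python3 - <<'E'
from h import *
if setdown(1,dy=-.4):
    bot.line_to(J(-110,40,200),200);bot.pause(.2)
    im,k=snap('wrist','g2');print(bot.read_state()['t'])
E
```

```text
27 27.0 F [-0.  -0.3 -3.6]
22.6 22.5 F [-0.   0.1 -3.1]
24.3083
```

View pics/g2.png

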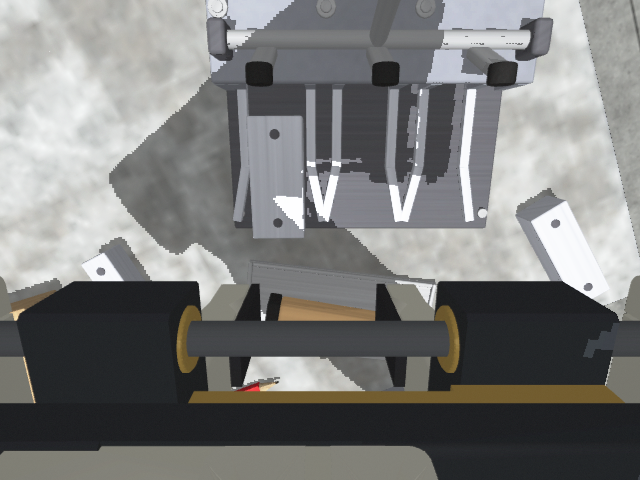

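```bash
cat >> h.py <<'E'
def pick(c,yaw,w,name):
    bot.move_gripper(w+22)
    m,y,L=look(c,yaw,name)
    if abs(L-72)>2.5: print('BAD');return False
    bot.line_to([*m,60],150,down(y)); bot.line_to([*m,10],80)
    bot.move_gripper(w-12,40);bot.pause(.2)
    s=bot.read_state();print('w',s['width'],s['contact_force'].round(1),s['t'])
    return abs(s['width']-w)<3
E
python3 - <<'E'
from h import *
if pick([482.2,-25.3],np.radians(39.4),34,'h1'):
    im,k=carry(2,name='h2')
    cv2.imwrite('pics/h2z.png',cv2.resize(im[60:300,150:470],None,fx=2.4,fy=2.4,interpolation=cv2.INTER_CUBIC))
E
```

```text
h1 pred [[319.1, 251.5], [319.2, 155.0]] found [[318.5, 251.1], [318.8, 154.3]] L 72.1
mid [482.3 -24.8] yaw 39.28 t 25.9583
w 33.979550095927465 [-0.7 -0.8  6.1] 28.2083
lift w 33.49269929950416 [-0.5 -0.8 -3.5]
w 33.35927894557365 [534.03288657 170.2315335   36.62444108] [-1.1  0.2 -2.2] 30.95
```

View pics/h2z.png

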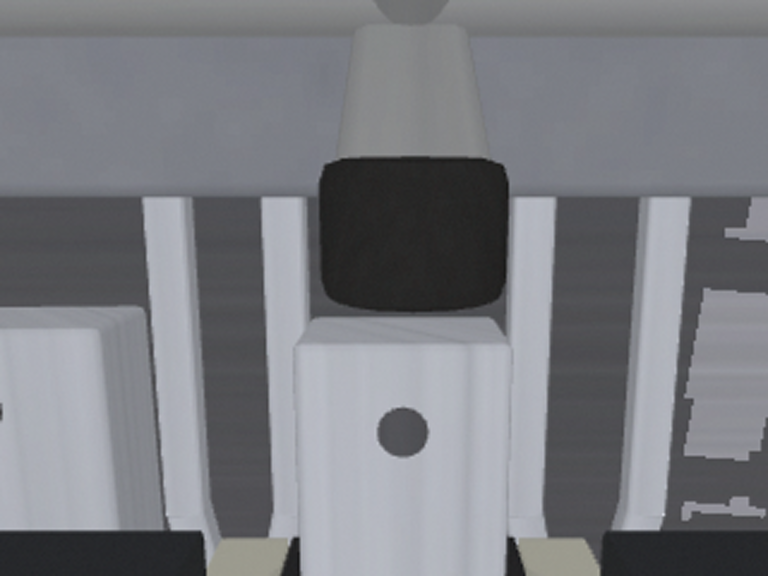

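View pics/h1.png

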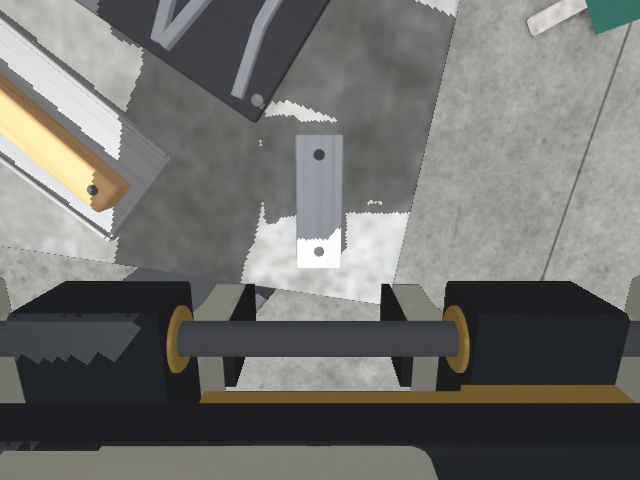

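```bash
python3 - <<'E'
from h import *
if setdown(2,dy=-.7):
    P=plane
    if pick([396.7,378.3],np.radians(32.3),26,'i1'):
        im,k=carry(3,name='i2')
        cv2.imwrite('pics/i2z.png',cv2.resize(im[60:300,150:470],None,fx=2.4,fy=2.4,interpolation=cv2.INTER_CUBIC))
E
```

```text
27 27.0 F [ 0.4  0.4 -2.8]
22.6 22.5 F [-0.5 -0.4 -2.5]
i1 pred [[317.3, 250.6], [317.0, 153.7]] found [[317.3, 250.5], [316.7, 153.3]] L 72.2
mid [396.8 378.5] yaw 32.49 t 34.7417
w 25.89898977997576 [-0.4 -1.8  5.3] 36.9917
lift w 25.44106810319977 [-0.8  0.  -3. ]
w 25.62578233504251 [540.59822609 102.69346369  36.62543855] [-0.2  0.2 -1.5] 40.0583
```

```bash
ls pics
```

```text
a_side.png
a_top.png
a_wrist.png
b1.png
b2.png
c1.png
c2.png
d1.png
e1.png
e2.png
e3.png
f1.png
g1.png
g1z.png
g2.png
h1.png
h2.png
h2z.png
i1.png
i2.png
i2z.png
```

View pics/i1.png

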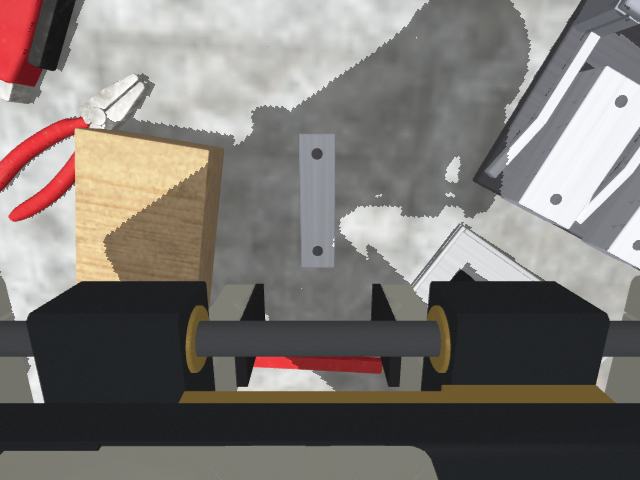

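View pics/i2z.png

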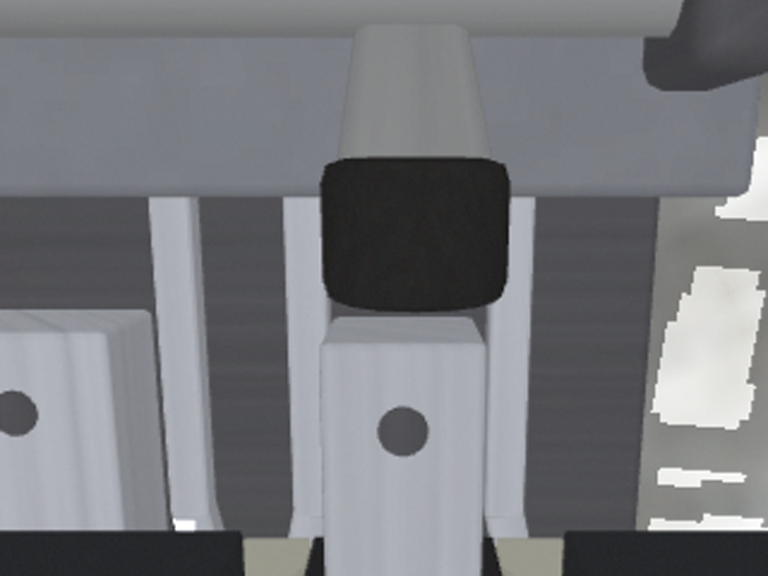

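```bash
python3 - <<'E'
from h import *
if setdown(3,dy=-.6):
    bot.line_to(J(-110,0,210),200);bot.pause(.2)
    im,k=snap('wrist','j1')
    yw=np.radians(83.4);c=np.array([393,175.])
    d=np.array([np.cos(yw),np.sin(yw)])
    try:
        bot.move_ptp([*(c-25*d),160],down(yw));bot.pause(.25);snap('wrist','j2')
    except bot.Unreachable as e: print('unr',e)
    s=bot.read_state();print(s['t'],s['tcp_pos'],s['joint_pos'].round(2))
E
```

```text
27 27.0 F [-0.8 -0.2 -2.5]
22.6 22.5 F [-0.7 -0.5 -1.5]
44.725 [390.32480234 150.22910309 159.99797186] [ 0.84 -0.02 -0.62  0.   -0.97  2.18]
```

View pics/j1.png

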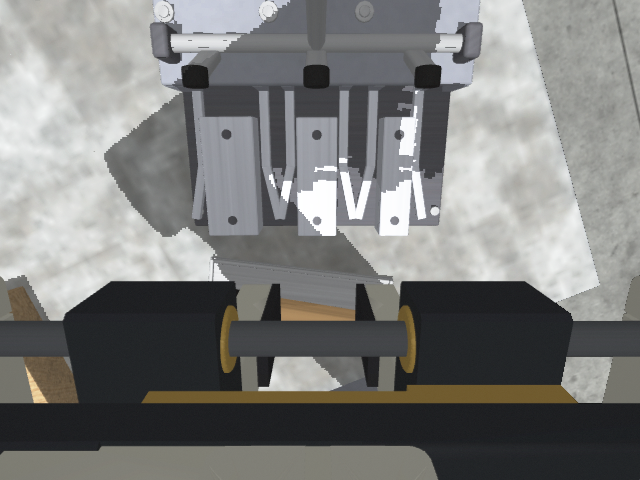

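View pics/j2.png

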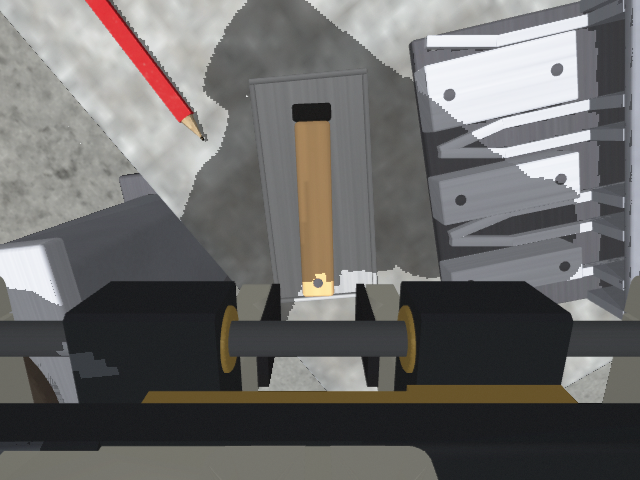

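```bash
python3 - <<'E'
from h import *
k=cam('wrist')
P=plane(k,[(311.5,103.5),(318.2,296),(318,283)],30.5);print(P)
e=P[0]-P[1];L=np.linalg.norm(e);y=np.arctan2(e[1],e[0]);c=P[:2].mean(0);print(L,np.degrees(y),c)
T=plane(k,[(250,80),(367,73),(276,299),(376,295)],9);print('tray',T.round(1).tolist())
E
```

```text
[[397.13603346 245.85152419  30.5       ]
 [384.72185123  98.0548787   30.5       ]
 [385.87746409 109.373508    30.5       ]]
148.317093882578 85.19870997200894 [390.92894234 171.95320144  30.5       ]
tray [[353.0, 269.4, 9.0], [441.0, 264.1, 9.0], [346.5, 90.2, 9.0], [434.2, 83.7, 9.0]]
```

```bash
python3 - <<'E'
from h import *
y=np.radians(85.2);d=np.array([np.cos(y),np.sin(y)])
tip=np.array([397.1,245.9]); g=tip-65*d
bot.move_gripper(40)
bot.line_to([*g,60],150,down(y)); bot.line_to([*g,11.5],60)
s=bot.read_state();print(s['tcp_pos'],s['contact_force'].round(1))
bot.move_gripper(15,40);bot.pause(.2)
s=bot.read_state();print('w',s['width'],s['contact_force'].round(1),s['t'])
if abs(s['width']-26)<3:
    bot.line_to([*g,90],120)
    bot.move_ptp(J(-210,LY[2],90),down(YAW));bot.pause(.25)
    im,k=snap('wrist','k1');s=bot.read_state();print('w',s['width'],s['tcp_pos'],s['contact_force'].round(1),s['t'])
    # expected tip
    print(proj(k,[J(-145,LY[2]+14,90+19),J(-145,LY[2]-14,90+19)]))
E
```

```text
[391.84314115 181.32571384  11.71472366] [0.6 0.  0.2]
w 25.81127660560755 [-0.7  0.4  6.3] 47.5417
w 25.47031887648393 [396.37147992 156.83569405  89.99998022] [-0.1 -0.1 -0.2] 49.8667
[[281.83009266 158.53373859]
 [359.99970637 158.53322334]]
```

View pics/k1.png

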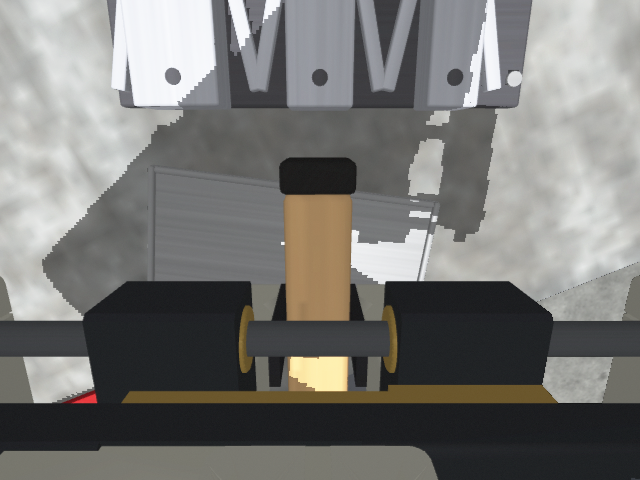

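```bash
cat >> h.py <<'E'
TIP=65.
def push(lane,dy=0,start=-138,fast=-78,limit=-46,fth=5.0,z=28.5):
    ax=np.array([np.cos(YAW),np.sin(YAW)])
    go=lambda tip,v:bot.line_to(J(tip-TIP,LY[lane]+dy,z),v)
    p=bot.read_state()['tcp_pos']
    if p[2]<60: raise SystemExit('too low')
    bot.line_to(J(start-TIP,LY[lane]+dy,70),150);go(start,80);bot.pause(.3)
    f0=np.mean([bot.read_state()['contact_force'][:2]@ax for _ in range(3)])
    F=lambda:bot.read_state()['contact_force'][:2]@ax-f0
    tip=start
    for tip in list(range(start+8,fast,10))+[fast]:
        go(tip,25);print(tip,round(F(),1),end='; ')
        if F()<-12: print('JAM');return None
    print()
    while tip<limit:
        tip+=1;go(tip,8);bot.pause(.05);f=F();print(tip,round(f,1),end='; ')
        if f<-fth: 
            bot.pause(.15);f=F();print('again',round(f,1))
            if f<-fth:break
    s=bot.read_state();print('\nend tip',tip,'w',s['width'],'t',s['t'],s['contact_force'].round(1));return tip
E
python3 - <<'E'
from h import *
print(push(2,dy=-.7))
snap('side','l1')
E
```

```text
-130 0.1; -120 -0.5; -110 0.3; -100 1.3; -90 -0.8; -80 0.0; -78 -0.2; 
-77 -1.9; -76 -1.1; -75 -1.2; -74 -0.4; -73 -0.3; -72 -0.9; -71 -1.4; -70 -1.3; -69 -1.8; -68 -0.8; -67 -1.8; -66 -0.9; -65 -2.0; -64 -1.3; -63 -1.1; -62 -1.0; -61 -2.4; -60 -1.8; -59 -0.9; -58 -1.0; -57 -1.1; -56 -2.4; -55 -1.3; -54 -1.4; -53 -1.7; -52 -1.6; -51 -2.3; -50 -1.7; -49 -4.9; -48 -9.1; again -8.6

end tip -48 w 25.656594566529808 t 64.4917 [-8.8  0.5  3.3]
-48
```

View pics/l1.png

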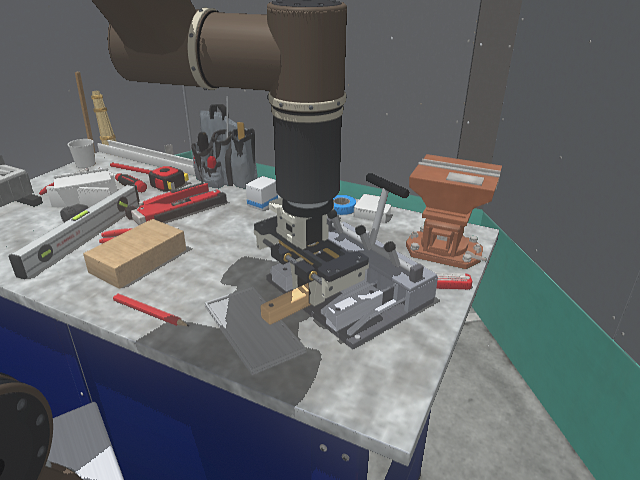

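```bash
cat >> h.py <<'E'
def retreat(lane,dy=0):
    p=bot.read_state()['tcp_pos'];ax=np.array([np.cos(YAW),np.sin(YAW),0])
    bot.line_to(p-3*ax,20);bot.line_to(p-35*ax,100);bot.line_to(p-35*ax+[0,0,70],150)
E
python3 - <<'E'
from h import *
retreat(2); bot.move_ptp(J(-110,0,200),down(YAW));bot.pause(.25)
im,k=snap('wrist','m1')
for l in(1,2,3): print(l,[proj(k,J(48,LY[l]+34,z)).round(0).tolist()[0] for z in(64,80)])
cv2.imwrite('pics/m1z.png',cv2.resize(im[0:240,120:500],None,fx=2.1,fy=2.1,interpolation=cv2.INTER_CUBIC));print(bot.read_state()['t'])
E
```

```text
1 [[159.0, 4.0], [149.0, -5.0]]
2 [[267.0, 4.0], [264.0, -5.0]]
3 [[367.0, 4.0], [370.0, -5.0]]
66.8
```

View pics/m1z.png

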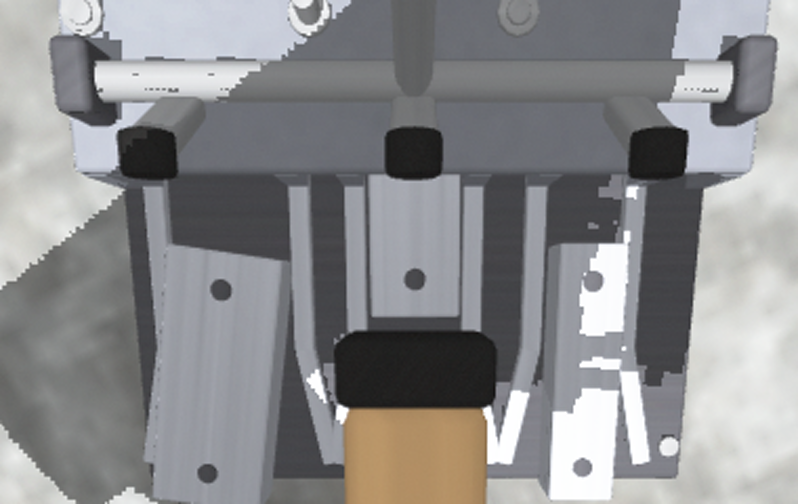

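```bash
python3 - <<'E'
from h import *
bot.move_ptp(J(-115,20,285),down(YAW));bot.pause(.25)
im,k=snap('wrist','n1')
for l in(1,2,3): print(l,[proj(k,J(48,LY[l]+34,z)).round(0).tolist()[0] for z in(64,80)])
cv2.imwrite('pics/n1z.png',cv2.resize(im[0:260,120:480],None,fx=2.2,fy=2.2,interpolation=cv2.INTER_CUBIC));print(bot.read_state()['t'])
im,k=snap('side','n2');cv2.imwrite('pics/n2z.png',cv2.resize(im[190:360,230:470],None,fx=3.3,fy=3.3,interpolation=cv2.INTER_CUBIC))
E
```

```text
1 [[219.0, 30.0], [214.0, 25.0]]
2 [[301.0, 30.0], [300.0, 25.0]]
3 [[377.0, 30.0], [380.0, 25.0]]
67.5417
```

View pics/n1z.png

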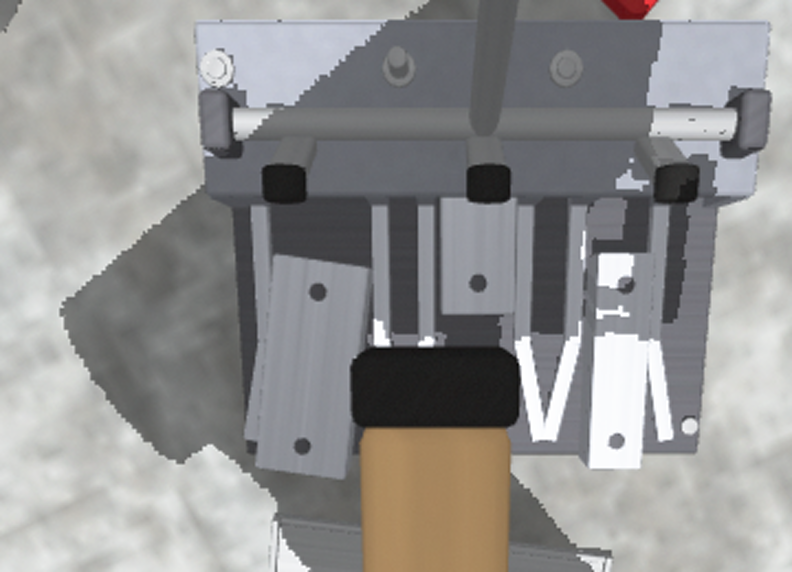

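View pics/n2z.png

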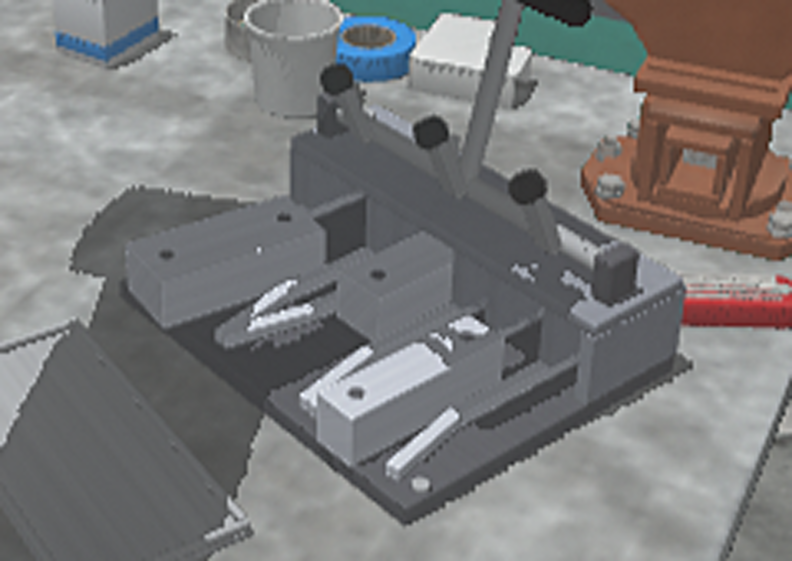

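```bash
python3 - <<'E'
from h import *
s=bot.read_state()
k=cam('wrist',s)
f=lambda p:((p[0]+.5)/2.2+120-.5,(p[1]+.5)/2.2-.5)
h=iJ(plane(k,[f((302,446)),f((318,291))],42));print('blank1 holes',h.round(1).tolist(),'mid',h.mean(0),'yaw',np.degrees(np.arctan2(h[1,1]-h[0,1],h[1,0]-h[0,0])))
h=iJ(plane(k,[f((616,441)),f((626,284))],42));print('blank3 holes',h.round(1).tolist())
bot.line_to(J(-215,LY[3],110),200)
print(push(3,dy=-.7));retreat(3)
bot.move_ptp(J(-115,20,285),down(YAW));bot.pause(.25)
im,k=snap('wrist','o1')
cv2.imwrite('pics/o1z.png',cv2.resize(im[0:260,120:480],None,fx=2.2,fy=2.2,interpolation=cv2.INTER_CUBIC));print(bot.read_state()['t'])
E
```

```text
blank1 holes [[-110.8, 84.8], [-39.0, 74.3]] mid [-74.90258851  79.58024863] yaw -8.316302172826035
blank3 holes [[-108.5, -66.4], [-36.1, -66.8]]
-130 -1.3; -120 -0.3; -110 -0.5; -100 -0.5; -90 -0.6; -80 -1.4; -78 -1.4; 
-77 -2.6; -76 -2.7; -75 -0.9; -74 -1.8; -73 -2.8; -72 -0.8; -71 -1.2; -70 -0.9; -69 -1.7; -68 -1.9; -67 -1.5; -66 -2.3; -65 -2.8; -64 -2.5; -63 -1.5; -62 -1.9; -61 -1.1; -60 -2.9; -59 -0.9; -58 -3.5; -57 -7.5; again -7.4

end tip -57 w 25.69351296302341 t 80.675 [-7.   0.8  2.7]
-57
83.2583
```

View pics/o1z.png

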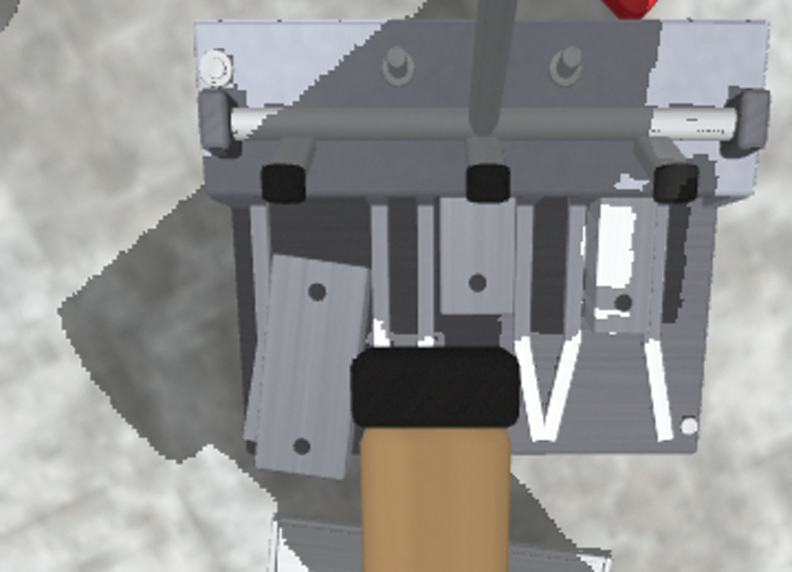

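```bash
python3 - <<'E'
from h import *
ax=np.array([np.cos(YAW),np.sin(YAW)])
bot.line_to(J(-215,LY[1]-6,110),200)
go=lambda tip,v,dy:bot.line_to(J(tip-TIP,LY[1]+dy,28.5),v)
bot.line_to(J(-140-TIP,LY[1]-6,70),150);go(-140,80,-6);bot.pause(.2)
f0=bot.read_state()['contact_force']
for tip in range(-130,-94,4):
    go(tip,20,-6);f=bot.read_state()['contact_force']-f0;print(tip,f.round(1),end=';')
    if f[:2]@ax<-8: print('JAM');break
retreat(1)
bot.move_ptp(J(-115,20,285),down(YAW));bot.pause(.25)
im,k=snap('wrist','p1')
cv2.imwrite('pics/p1z.png',cv2.resize(im[0:260,120:480],None,fx=2.2,fy=2.2,interpolation=cv2.INTER_CUBIC));print(bot.read_state()['t'],bot.read_state()['width'])
E
```

```text
-130 [ 0.7 -0.8  0.1];-126 [-4.4 -2.   3. ];-122 [-5.6 -2.3  3. ];-118 [-6.  -3.5  3.8];-114 [-5.7 -4.9  1.1];-110 [-6.3 -5.7  1. ];-106 [-2.3 -1.5 -1.1];-102 [-0.4 -1.2 -0.5];-98 [-1.1 -0.9 -1.1];91.7 25.673496094562896
```

View pics/p1z.png

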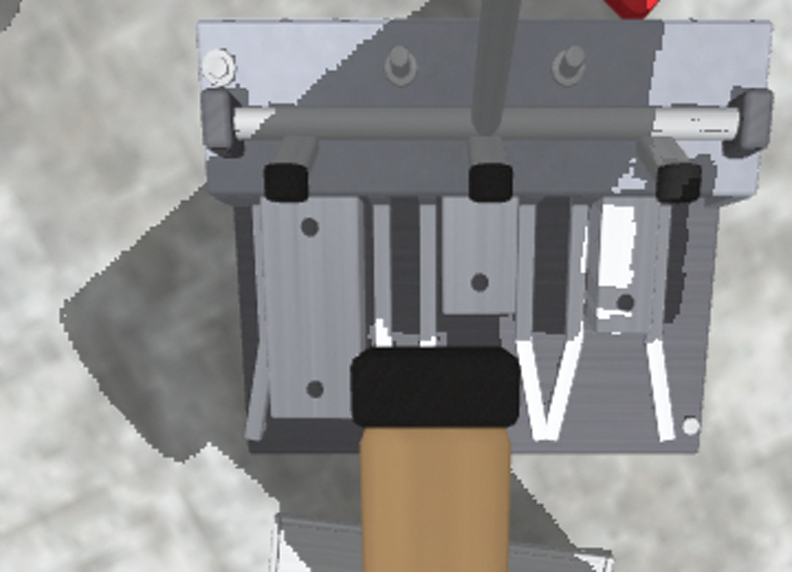

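```bash
python3 - <<'E'
from h import *
bot.line_to(J(-190,LY[1]-.7,110),200)
print(push(1,dy=-.7,start=-116));retreat(1)
bot.move_ptp(J(-115,20,285),down(YAW));bot.pause(.25)
im,k=snap('wrist','q1')
cv2.imwrite('pics/q1z.png',cv2.resize(im[0:260,120:480],None,fx=2.2,fy=2.2,interpolation=cv2.INTER_CUBIC));print(bot.read_state()['t'],bot.read_state()['width'])
im,k=snap('side','q2');cv2.imwrite('pics/q2z.png',cv2.resize(im[190:360,230:470],None,fx=3.3,fy=3.3,interpolation=cv2.INTER_CUBIC))
E
```

```text
-108 0.2; -98 0.0; -88 0.5; -78 -0.1; 
-77 -2.1; -76 -3.1; -75 -3.2; -74 -3.4; -73 -2.1; -72 -2.8; -71 -2.4; -70 -2.8; -69 -2.8; -68 -2.5; -67 -2.3; -66 -2.2; -65 -2.6; -64 -3.4; -63 -3.2; -62 -3.4; -61 -4.2; -60 -2.5; -59 -3.1; -58 -2.7; -57 -3.7; -56 -3.1; -55 -3.1; -54 -6.4; again -5.9

end tip -54 w 25.696905591168655 t 104.3 [-6.1  0.4  1.8]
-54
106.8167 25.643028821902206
```

View pics/q1z.png

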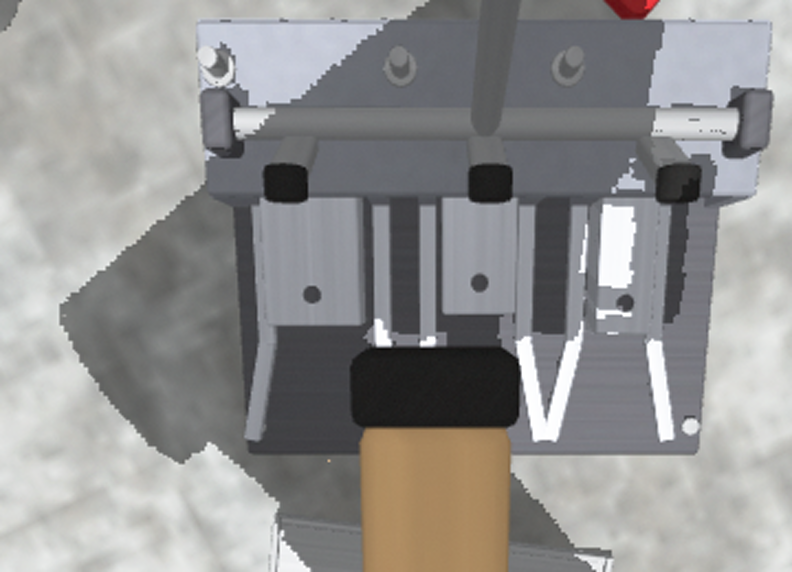

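View pics/q2z.png

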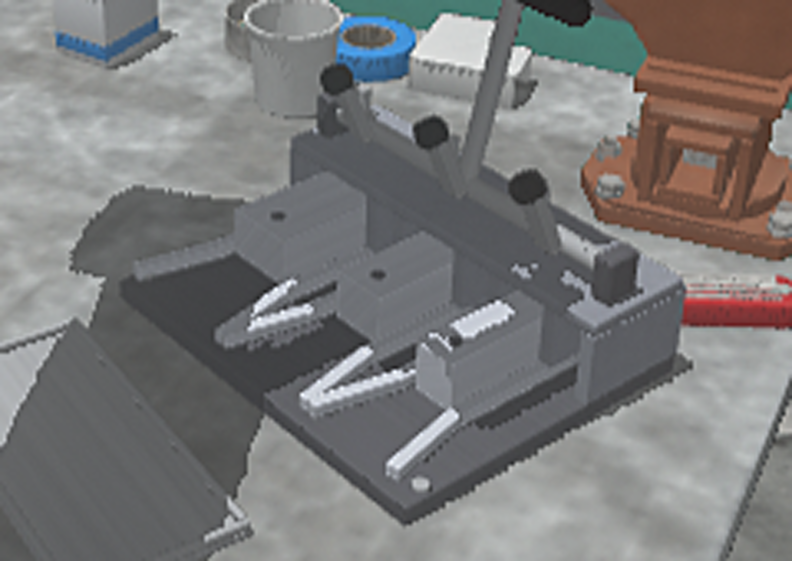

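```bash
python3 - <<'E'
from h import *
y=np.radians(86.5);g=np.array([393,184.5])
bot.move_ptp([*g,110],down(y));bot.line_to([*g,30],120);bot.line_to([*g,12],40);bot.pause(.2)
s=bot.read_state();print(s['tcp_pos'],s['contact_force'].round(1),s['width'])
bot.move_gripper(37);bot.pause(.1)
bot.line_to([*g,100],120)
d=np.array([np.cos(y),np.sin(y)])
bot.line_to([*(g-35*d),160],150);bot.pause(.2)
snap('wrist','r1')
bot.move_ptp(J(-72,0,135),down(YAW));bot.pause(.3)
im,k=snap('wrist','r2')
for l in(1,2,3): print(l,[proj(k,J(48,LY[l]+34,z)).round(1).tolist()[0] for z in(60,64,76,80)])
print(bot.read_state()['t'])
E
```

```text
[392.83685642 184.36351376  11.80527819] [-1.1  0.1 -0.1] 25.292899377486634
1 [[125.9, 47.7], [122.3, 46.1], [110.9, 40.8], [106.8, 38.9]]
2 [[257.4, 47.7], [256.3, 46.1], [252.7, 40.9], [251.4, 39.0]]
3 [[379.0, 47.8], [380.1, 46.1], [383.8, 40.9], [385.1, 39.0]]
113.4417
```

View pics/r1.png

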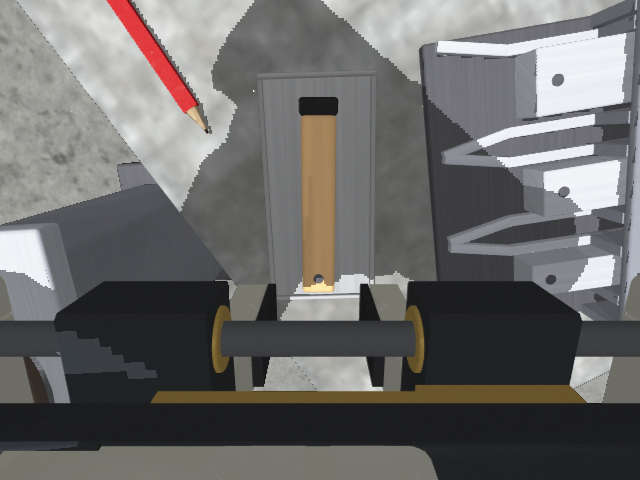

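View pics/r2.png

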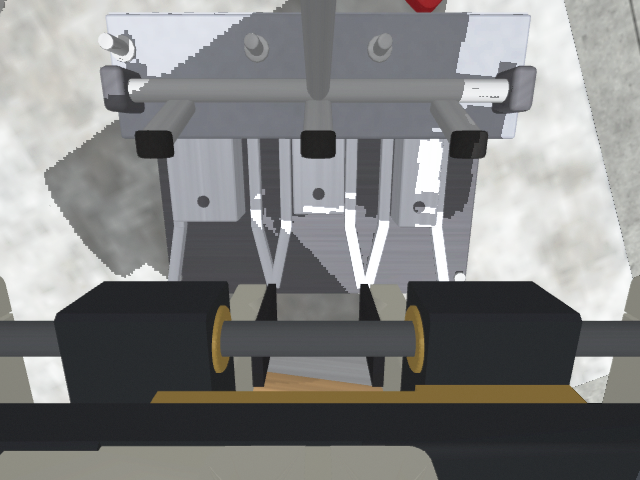

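```bash
python3 - <<'E'
import cv2,numpy as np
im=cv2.imread('pics/r2.png')
v=[cv2.resize(im[25:65,c-25:c+25],None,fx=5,fy=5,interpolation=cv2.INTER_CUBIC) for c in(118,255,380)]
cv2.imwrite('pics/r3.png',np.hstack(v))
E
```

```text
(no output)
```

View pics/r3.png

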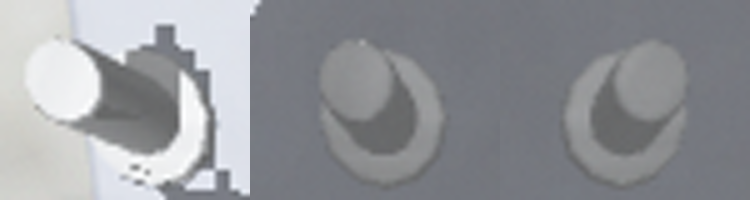

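```bash
python3 - <<'E'
from h import *
O[:]=[604.0,176.0]
q=down(YAW-np.pi/2)
def pose(t,dz=0): t=np.radians(t);return J(25-110*np.cos(t),-25,75+110*np.sin(t)-19+dz)
bot.move_gripper(45)
bot.line_to(J(-72,0,240),200)
bot.move_ptp(pose(105,70),q);bot.line_to(pose(105,0),100);bot.pause(.1)
s=bot.read_state();print(s['tcp_pos'],s['contact_force'].round(1))
bot.move_gripper(5,6);s=bot.read_state();print('w',s['width'],s['contact_force'].round(1),s['t'])
if 13<s['width']<19:
  for a in (97,88,79,70,61,52,44,36,28,21):
    bot.line_to(pose(a),60)
    s=bot.read_state();print(a,round(s['width'],1),s['contact_force'].round(1),round(s['t'],1))
    if s['width']<12 or np.abs(s['contact_force']).max()>30: print('STOP');break
snap('side','s1')
E
```

```text
[660.1417091  156.47042154 163.23926995] [0.2 0.3 0.1]
w 15.700102575602864 [ 0.1 -0.4  0.4] 117.3833
97 15.6 [-0.   0.2  4. ] 117.8
88 15.6 [-0.8  1.   2.4] 118.2
79 15.5 [-1.7  0.3 -0.8] 118.7
70 15.6 [-1.9  1.1 -0.7] 119.1
61 15.8 [-1.9  0.8 -1.6] 119.6
52 15.6 [-1.2  1.1 -2.1] 120.0
44 15.3 [ 0.5  1.4 -2.1] 120.4
36 15.2 [ 0.6  1.1 -3.4] 120.8
28 15.8 [ 1.7  0.6 -4. ] 121.2
21 15.7 [ 2.2  0.2 -3.5] 121.6
```

View pics/s1.png

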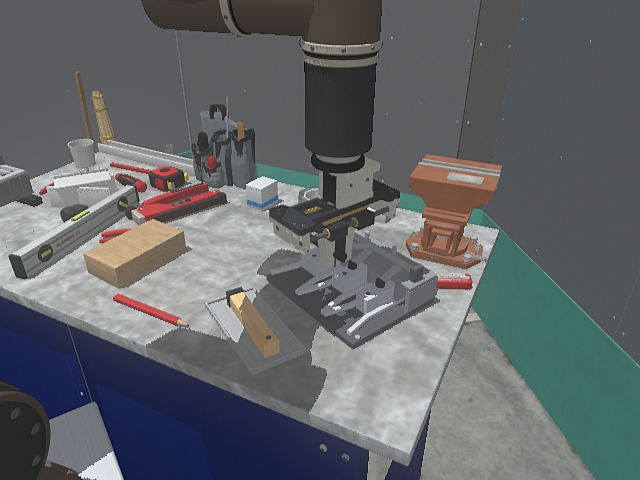

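```bash
python3 - <<'E'
from h import *
O[:]=[604.0,176.0]
def pose(t,dz=0): t=np.radians(t);return J(25-110*np.cos(t),-25,75+110*np.sin(t)-19+dz)
for a in (18,16.5,15.5,14.5,13.5):
    bot.line_to(pose(a),25);bot.pause(.15)
    s=bot.read_state();print(a,round(s['width'],1),s['tcp_pos'].round(1),s['contact_force'].round(1),round(s['t'],1))
    if s['contact_force'][2]>8: break
bot.move_gripper(45);bot.pause(.2)
p=bot.read_state()['tcp_pos'];bot.line_to(p+[0,0,80],120)
bot.move_ptp(J(-115,20,285),down(YAW));bot.pause(.3)
im,k=snap('wrist','t1')
cv2.imwrite('pics/t1z.png',cv2.resize(im[0:260,120:480],None,fx=2.2,fy=2.2,interpolation=cv2.INTER_CUBIC))
print('bar',[proj(k,J(25-110*np.cos(t),0,75+110*np.sin(t))).round(1).tolist() for t in np.radians([15,18,22])])
im,k=snap('side','t2');cv2.imwrite('pics/t2z.png',cv2.resize(im[190:370,200:470],None,fx=2.9,fy=2.9,interpolation=cv2.INTER_CUBIC))
for a in (15,18): print('side bar ends',[((proj(k,J(25-110*np.cos(np.radians(a)),y,75+110*np.sin(np.radians(a))))-[200,190])*2.9).round(0).tolist() for y in(-45,45)])
print(bot.read_state()['t'])
E
```

```text
18 15.8 [527.2 143.5  90. ] [ 3.   1.3 -3. ] 122.2
16.5 15.8 [526.3 143.4  87.2] [ 2.7 -0.1 -2.7] 122.6
15.5 15.7 [526.1 143.4  85.7] [2.  0.1 2.6] 123.0
14.5 15.9 [526.  143.6  84.3] [ 1.9 -0.7  5.9] 123.4
13.5 15.6 [526.  143.7  82.7] [ 2.8 -1.   6.2] 123.8
bar [[[341.2, 181.4]], [[341.6, 180.3]], [[342.2, 178.1]]]
side bar ends [[[410.0, 213.0]], [[306.0, 145.0]]]
side bar ends [[[412.0, 203.0]], [[308.0, 136.0]]]
127.2417
```

View pics/t1z.png

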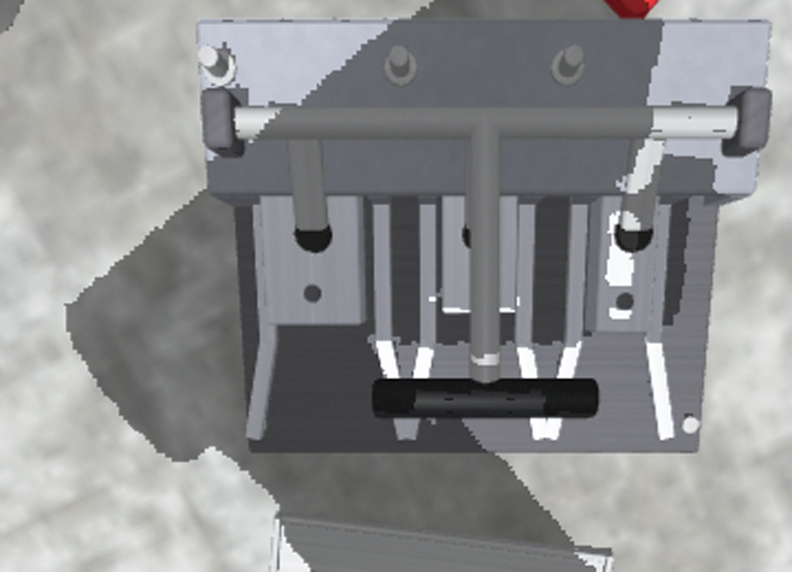

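View pics/t2z.png

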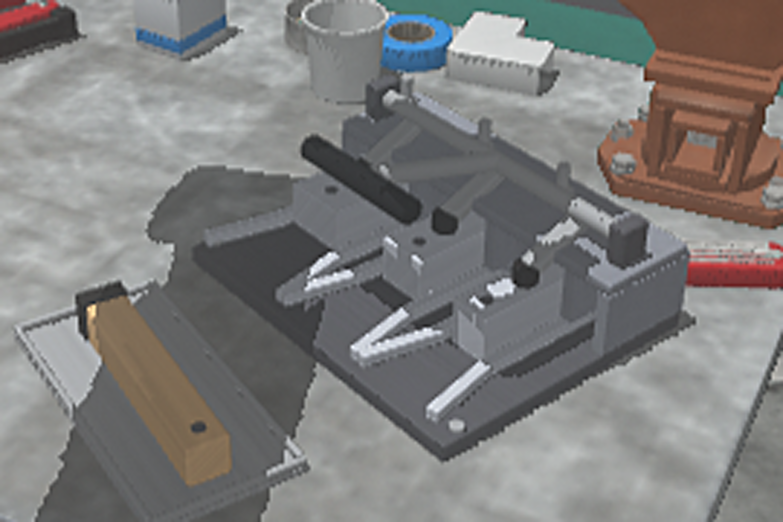

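```bash
python3 - <<'E'
from h import *
k=cam('side')
for l in(1,2,3): print([((proj(k,J(48,LY[l]+34,z))[0]-[200,190])*2.9).round(0).tolist() for z in(76,80)])
bot.close_job()
E
```

```text
[[405.0, 80.0], [406.0, 75.0]]
[[482.0, 123.0], [483.0, 118.0]]
[[561.0, 168.0], [561.0, 162.0]]
the job is handed in; nothing more can be done
```

I handed the job in at about 127 s of the 210 s limit. All three blanks are home, the clamp is down and the stick is back in its tray.

- **Clamp open:** I lifted the handle until it met its end stop, at about 9 N.
- **Blanks laid:** All three blanks were on the bench. I laid each one in the lane of its own width, well short of the plungers.
- **Nudging home:** I pushed each blank in with the stick, using 1 mm steps at 8 mm/s for the last stretch. I stopped when the force rose against the rigid stop, at 6 to 9 N.
- **Disturbance:** While I was pushing the middle blank, the wide one got knocked about 8° askew. I straightened it in its lane with the stick, then nudged it home like the others.
- **Finish:** I laid the stick back in its tray and brought the clamp down until its pads met the blanks, at about 6 N. I then released it and moved clear.

**Last checks:**
- **Tell-tale pins:** A close wrist view before clamping put all three pin tops at about 80 mm, good to 1–2 mm. They were still up in the wrist and side views after clamping. A rough read from the last side picture puts the tops a few pixels below where 80 mm should appear. That is within the calibration error, and the three pins agree with each other.
- **Clamp bar:** In the side view it lies within a few pixels of the fully shut position.
- **Stick:** It lies inside the tray.

No check failed outright.

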